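Build up the last stand-off of a payload interface plate

ROBOT

A 6-joint arm with a two-finger parallel gripper is mounted at the origin on the work surface. World frame = base frame: x ahead of the robot, y to its left, z up, the work surface at z = 0. Lengths are in m, angles in rad, forces in N, time in s.
With the tool pointing down it reaches from about 0.25 to 0.775 m from the base axis. Payload 4 kg.
Tool frame: the origin (TCP) lies at the very end of the fingers, on their centre line; the grasp point (between the pads) lies 19 mm behind it; y points along the fingers, x is the direction in which the jaws open and shut, and the axes are right-handed (so a half turn about y gives the same grasp; the last joint's range is limited). The gripper opens to 94 mm and grips with 3 to 60 N. Pads are 16 mm wide; open, the fingers measure 119 mm over their backs; the gripper's body (75 mm by 177 mm) begins 78 mm behind the grasp point.
Start: joints at [-1.393, 0.087, 1.371, -0, 1.684, -0.103], TCP at [0.152, -0.528, 0.206] pointing down, gripper open.
Joint ranges: [-3.1, 3.1], [-0.76, 2.03], [0.27, 2.55], [-1.08, 4.22], [0.17, 2.65], [-2.57, 2.57]. Speed limits (rad/s): [2.79, 2.79, 3.14, 3.14, 3.14, 3.14].

INTERFACE

Orientations are given as [roll, pitch, yaw] about the fixed x, y, z axes, in that order (R = Rz(yaw) Ry(pitch) Rx(roll)).
In Python, from bench import robot gives the robot as it stands.
- The arm moves only by the shell command python3 -m handwheel 'ROWS' [OPENING]. ROWS is JSON, a list of rows, each an object with "delta_pos": the shift along the tool's x, y, z in mm, a list of three; "yaw": the turn about the tool's y in rad. A call has 1 to 12 rows; each row is the pose to reach, as a shift and turn from the pose commanded when the call began, along the tool's axes at that moment; what a row does not reach only later rows make up. A row lasts 1/10 s, in which the tool goes at most 50 mm and 8.59 degrees, less where a joint would pass 70% of its speed; a pose out of reach is approached as far as the arm can. A call with a gripper value outside its range is refused whole. OPENING is the closure in counts, from 0 (fully open) to 255 (shut), set as the call begins (- or left out, the last holds). The fingers move at their own pace and stop on an object; the grip force is fixed at half the most. Time passes only in rows, so rows that repeat a pose let the fingers close. It gives the time, the measured TCP pose, the force and the opening at its end, in the units of the state.
- robot.get_obs(): the state, without advancing time (a new reading comes with each control period).
- robot.snapshot(name): name is "scene" or "top" or "wrist"; returns a dict with "image" (384x512x3 uint8, red, green, blue), "fx", "fy", "cx", "cy" (pixels), "k1" (the pictures are not rectified: a ray, as slopes to the right and down, at radius r is drawn at 1 + k1 r^2 times it, then the intrinsics apply), "rvec" (rotation vector, rad) and "tvec" (3), from world to camera coordinates, as OpenCV has them. Camera axes: x right, y down, z forward; pixel columns grow to the right and rows downward; lengths in m; the calibration is good to about 2 mm. A picture is of the moment at which its call begins. There is no depth.
- robot.close_job(): hands the job in, once; it reports no verdict.
The state is a dict: "time": time; "joint_positions": joint angles; "qvel": joint speeds; "joint_torque": joint torques, N m; "tool_pos": TCP position; "ee_rot": TCP orientation; "wrist_force": force on the tool from outside, world axes, zero at the start; "wrist_torque": the same for the moment, N m; "width": finger opening in m.
Only numpy, scipy, OpenCV 4.12 (cv2) and the standard library are available. Lean on these libraries where they do the work, as an engineer would, in place of code of your own. Each camera call takes 0.05 s, during which the arm holds its last target.

TASK

Three of the four studs on the aluminium interface plate already carry their stand-off; build up the bare fourth one the same way. Thread the tubular spacer onto the bare stud first, then the flat washer, then the flanged bushing with its flange down, lowering each one (not letting it drop) until it sits flat on what is below it. Let go of everything, and leave the heatsink, the bracket and the screwdriver where they lie.

Things in the scene. Friction and masses are not known exactly. Their poses are not given: they have to be found in the camera images.
- plate: Fixed aluminium plate flat on the bench, 230 x 230 x 16 mm; origin at its underside's centre, x and y along its edges. 80 mm from the centre along x and y, four round seats (68 mm across, tops 20 mm above the bench) each hold a stud. Three carry a finished stand-off (60 mm across, 104 mm above the seat); the bare stud's corner varies.
- stud: The bare vertical steel stud, fixed in its seat on the plate: 24 mm in diameter, 100 mm tall above the seat, the top 12 mm tapering to a 14 mm wide flat end. Origin on its axis at the seat's top face (20 mm above the bench); z up along the stud.
- spacer: Loose aluminium tube standing upright on the bench: 46 mm outside, 28 mm through bore, 60 mm long, about 0.18 kg. Origin on its axis at its lower end; z along the axis, up. Seated on the stud its origin coincides with the stud's origin, and 40 mm of stud show above it.
- washer: Loose thick flat steel washer lying flat on the bench: 60 mm outside, 28 mm hole, 10 mm thick, about 0.17 kg. Origin on its axis at its underside; z along the axis, up. In place its origin is 60 mm above the stud's origin.
- bushing: Loose bronze flanged bushing standing on its flange on the bench: flange 60 mm across, 8 mm thick, at the bottom; barrel 38 mm across above it; 34 mm tall in all; 28 mm through bore; about 0.26 kg. Origin on its axis at the flange's underside; z from flange to barrel. In place its origin is 70 mm above the stud's, and the stud ends 4 mm below the barrel's top.
- heatsink: Bystander: loose dark finned heatsink, 70 x 90 x 32 mm, flat on the bench; origin at the centre of its underside.
- bracket: Bystander: loose machined aluminium angle bracket, foot 50 x 80 mm, 60 mm tall; origin at the centre of its foot's underside.
- driver: Bystander: loose screwdriver with a black handle, 200 mm long, lying on the bench along its x; origin under its middle.
Not all that is in view belongs to the job. Of the things that look like the washer, the smaller one is meant. What is shaped like the bushing but green is not meant.

How it is judged:
On the way, in this order (a step that is already met when the one before it is completed fails the run):
1. the spacer is down on the stud's seat (horizontal distance between spacer and stud below 0.004 m and z of spacer in the frame of stud below 0.003 m), for 0.1 s.
2. the washer is down on the spacer (horizontal distance between washer and stud below 0.004 m and z of washer in the frame of stud between 0.057 and 0.063 m), for 0.1 s.
3. the bushing is down on the washer, flange down (horizontal distance between bushing and stud below 0.004 m and z of bushing in the frame of stud between 0.067 and 0.073 m and angle between bushing's own z axis and vertical below 0.1 rad), for 0.1 s.
At the end, for the whole second after the job is handed in: On the bare stud, from the seat up: spacer, washer, bushing (flange down), each with its axis within 4 mm of the stud's, within 3 mm of its seated height (0, 60 and 70 mm above the seat) and within 0.08 rad of upright; all at rest; heatsink, bracket and screwdriver within 30 mm of where they lay (all of step 1 and all of step 2 and z of spacer in the frame of stud above -0.003 m and angle between each of spacer, washer, bushing's own z axis and vertical below 0.08 rad and horizontal distance between bushing and stud below 0.004 m and z of bushing in the frame of stud between 0.067 and 0.073 m and linear speed of each of spacer, washer, bushing below 0.02 m/s and distance of each of heatsink, bracket, driver from where it was at the start of the episode below 0.03 m); the robot touches nothing.
It fails at once if a part was let drop down the stud (faster than 0.5 m/s, a fall of over about 13 mm) ((horizontal distance between spacer and stud below 0.006 m and z of spacer in the frame of stud below 0.095 m and linear speed of spacer above 0.5 m/s) or (horizontal distance between washer and stud below 0.006 m and z of washer in the frame of stud below 0.095 m and linear speed of washer above 0.5 m/s) or (horizontal distance between bushing and stud below 0.006 m and z of bushing in the frame of stud below 0.095 m and linear speed of bushing above 0.5 m/s)).
It fails at once if the heatsink, bracket or screwdriver was moved by more than 30 mm (distance of any of heatsink, bracket, driver from where it was at the start of the episode above 0.03 m).
It also fails if it takes over 72 s, if anything falls off the work surface, if the arm or the gripper's body presses on something with over 40 N, if the wrist force passes 120 N, or if a joint passes its speed limit or range.

## Working session

There is one attempt and no reset: what is moved stays moved. The work goes in short steps, Python scripts to look and compute and a shell command to move; the robot and the scene stay as the last step left them, time stands still between calls to the robot, and variables do not carry over. Pictures are saved under pics/ and viewed, and the job is handed in when it is done.

```bash
ls; mkdir -p pics
python3 - <<'E'
from bench import robot
import cv2
o=robot.get_obs()
print({k:(v if not hasattr(v,'__len__') else [round(float(x),4) for x in v]) for k,v in o.items()})
for n in("scene","top","wrist"):
    s=robot.snapshot(n); cv2.imwrite(f"pics/a_{n}.png",s["image"][:,:,::-1])
    print(n,{k:v for k,v in s.items() if k!="image"})
E
```

```text
pics
{'time': 0.0, 'joint_positions': [-1.3931, 0.0879, 1.3722, -0.0, 1.6836, -0.1031], 'qvel': [0.0005, -0.0, -0.0009, 0.001, -0.0005, 0.0005], 'joint_torque': [0.0009, -34.0182, -30.2425, 0.0718, 0.0331, -0.0002], 'tool_pos': [0.1523, -0.5279, 0.2043], 'ee_rot': [-1.5706, 0.0021, -1.29], 'wrist_force': [-0.2675, -0.7749, 0.398], 'wrist_torque': [0.0256, -0.0303, 0.0123], 'width': 0.09401536953258523}
scene {'fx': 418.33134937358807, 'fy': 418.33134937358807, 'cx': 249.90148375151358, 'cy': 191.84514827768848, 'k1': -0.15586849340957581, 'rvec': array([ 1.88669851,  1.47964831, -0.66633992]), 'tvec': array([-0.05978907, -0.32991153,  1.40806351])}
top {'fx': 349.36742501786347, 'fy': 349.36742501786347, 'cx': 261.68688956652454, 'cy': 195.26557578934623, 'k1': -0.06594150675699702, 'rvec': array([ 2.10291373, -2.15423422,  0.14972337]), 'tvec': array([-0.03488235,  0.53955303,  0.81834828])}
wrist {'fx': 332.81264159900763, 'fy': 332.81264159900763, 'cx': 253.63683657245875, 'cy': 197.57169314055324, 'k1': -0.03772598012487809, 'rvec': array([-2.34282762,  1.76287219,  0.22713963]), 'tvec': array([-0.54956742, -0.0255156 ,  0.39109255])}
```

View pics/a_scene.png

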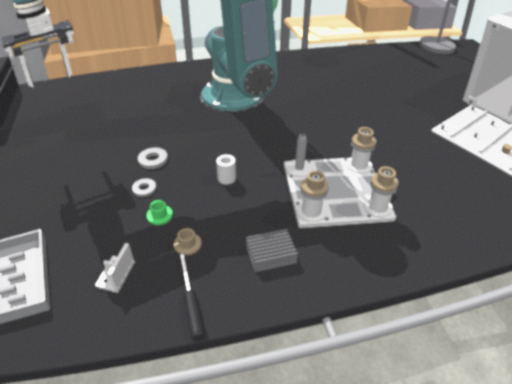

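View pics/a_top.png

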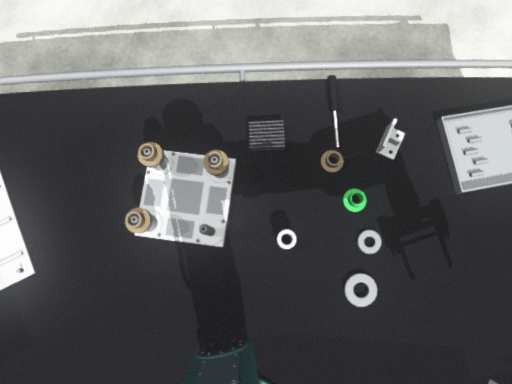

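View pics/a_wrist.png

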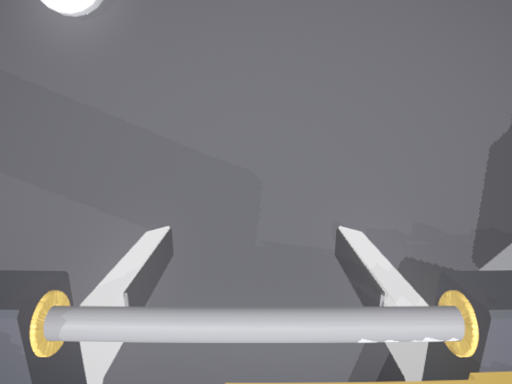

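```bash
cat > h.py <<'E'
import numpy as np,cv2
from bench import robot
from scipy.spatial.transform import Rotation as R
def cam(s):
    K=np.array([[s["fx"],0,s["cx"]],[0,s["fy"],s["cy"]],[0,0,1.]]);return K,np.array([s["k1"],0,0,0.])
def ray(s,uv):
    K,d=cam(s);p=cv2.undistortPoints(np.array(uv,float).reshape(-1,1,2),K,d).reshape(-1,2)
    Rm=cv2.Rodrigues(s["rvec"])[0];c=-Rm.T@s["tvec"]
    return c,np.c_[p,np.ones(len(p))]@Rm
def onz(s,uv,z):
    c,v=ray(s,uv);return c+v*((z-c[2])/v[:,2])[:,None]
def proj(s,P):
    K,d=cam(s);return cv2.projectPoints(np.array(P,float).reshape(-1,1,3),s["rvec"],s["tvec"],K,d)[0].reshape(-1,2)
def circ(c,r,z,n=48):
    a=np.linspace(0,2*np.pi,n);return np.c_[c[0]+r*np.cos(a),c[1]+r*np.sin(a),0*a+z]
def obs():
    o=robot.get_obs();Rm=R.from_euler('xyz',o["ee_rot"]).as_matrix()
    return o,np.array(o["tool_pos"]),Rm
def rel(P):  # world target TCP -> tool shift mm
    o,p,Rm=obs();return Rm.T@(np.array(P)-p)*1000
def crop(im,x0,y0,x1,y1,k,fn):
    cv2.imwrite(fn,cv2.resize(im[y0:y1,x0:x1,::-1],None,fx=k,fy=k,interpolation=cv2.INTER_CUBIC))
E
python3 - <<'E'
from h import *
s=robot.snapshot("top");im=s["image"]
crop(im,230,60,430,320,2.3,"pics/b1.png");crop(im,120,130,260,260,5,"pics/b2.png")
hsv=cv2.cvtColor(im,cv2.COLOR_RGB2HSV)
for name,m in [("bright",(hsv[...,2]>110).astype('uint8')),("brown",((hsv[...,0]>8)&(hsv[...,0]<28)&(hsv[...,1]>70)&(hsv[...,2]>60)).astype('uint8'))]:
    cs,_=cv2.findContours(m,cv2.RETR_CCOMP,cv2.CHAIN_APPROX_NONE)
    for c in cs:
        if cv2.contourArea(c)>40 and len(c)>10:
            (e,ax,an)=cv2.fitEllipse(c);print(name,np.round(e,1),np.round(ax,1),cv2.contourArea(c),np.round(onz(s,[e],0.01),4))
o,p,Rm=obs();print(p,Rm.round(3))
E
```

```text
bright [360.6 289.9] [31.9 33. ] 824.5 [[ 0.3016 -0.2856  0.01  ]]
bright [360.7 289.7] [15.8 15.9] 196.0 [[ 0.3021 -0.286   0.01  ]]
bright [369.2 241.4] [23.  23.6] 425.0 [[ 0.4197 -0.3144  0.01  ]]
bright [369.3 241.6] [11.1 11.5] 98.5 [[ 0.4192 -0.3147  0.01  ]]
bright [286.4 238.8] [19.5 19.5] 297.0 [[ 0.4317 -0.1068  0.01  ]]
bright [286.3 238.7] [10.9 11.4] 96.5 [[ 0.4319 -0.1067  0.01  ]]
bright [354.4 200. ] [22.5 23.2] 410.0 [[ 0.5256 -0.2835  0.01  ]]
bright [356.5 198. ] [10.4 11.4] 92.0 [[ 0.5305 -0.2893  0.01  ]]
bright [ 12.9 253.4] [ 30.3 135. ] 2043.5 [[0.4058 0.6107 0.01  ]]
bright [331.6 160.8] [20.4 21.3] 340.0 [[ 0.63   -0.2311  0.01  ]]
bright [330.4 162.4] [ 9.8 14.9] 67.0 [[ 0.6258 -0.2275  0.01  ]]
bright [333.5 158. ] [12.2 12.6] 119.0 [[ 0.6371 -0.2363  0.01  ]]
bright [183.  196.4] [104.8 111.9] 8255.0 [[0.5461 0.1558 0.01  ]]
bright [208.4 230.3] [10.5 13.5] 93.5 [[0.4575 0.0898 0.01  ]]
bright [131.1 221.3] [ 6.4 11.1] 41.5 [[0.4848 0.2905 0.01  ]]
bright [221.4 171.1] [10.4 16.8] 79.0 [[0.6101 0.0559 0.01  ]]
bright [213.2 159.1] [10.3 12.5] 69.5 [[0.643  0.0774 0.01  ]]
bright [392.  140.4] [18.1 42.5] 481.0 [[ 0.6813 -0.3938  0.01  ]]
bright [335.6 125.1] [ 3.  42.6] 79.5 [[ 0.7271 -0.2472  0.01  ]]
bright [480.6 145.6] [72.3 92.3] 4678.0 [[ 0.6627 -0.633   0.01  ]]
bright [217.5  41.5] [ 89.2 782.1] 41664.5 [[0.9842 0.0671 0.01  ]]
[ 0.15234471 -0.52814764  0.20476976] [[ 0.277 -0.     0.961]
 [-0.961  0.001  0.277]
 [-0.001 -1.     0.   ]]
```

View pics/b1.png

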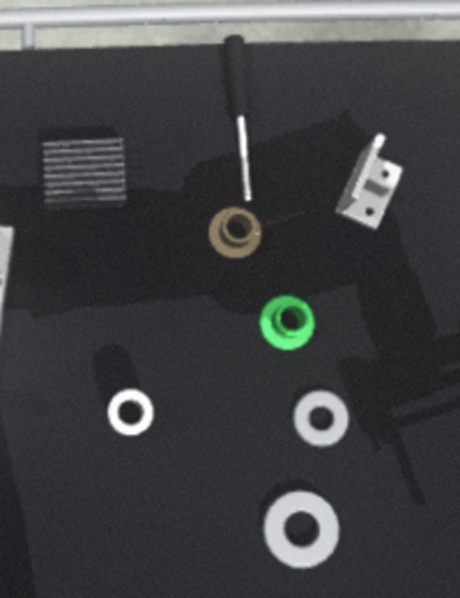

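View pics/b2.png

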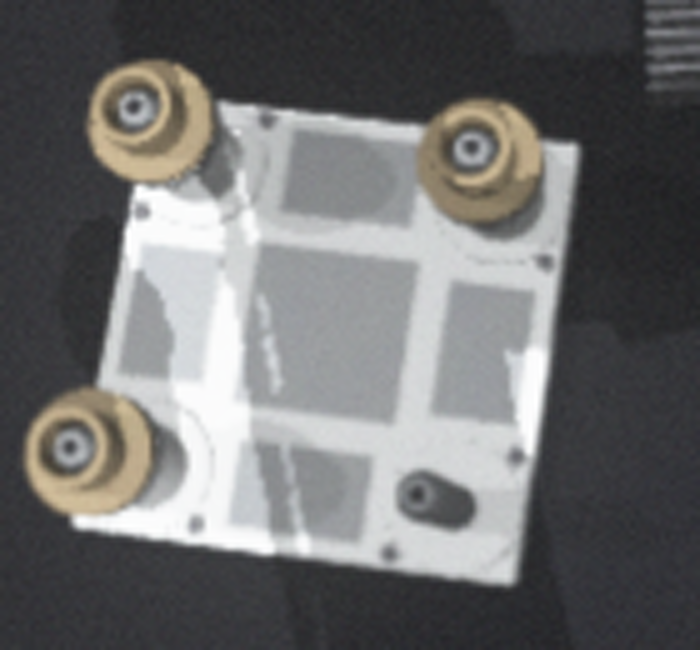

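Run:
```python
from h import *
s=robot.snapshot("top")
ctr=lambda x,y:(x+.5)/5-.5
px=np.array([[134,108],[471,150],[70,447],[418,493]])/5+[120,130]-.4
P=onz(s,px,.12);print(P.round(4));print("4th pred",(P[1]+P[2]-P[0]).round(4),[np.linalg.norm(P[i]-P[j]).round(4) for i,j in((0,1),(0,2),(1,2),(0,3))])
print("spacer",onz(s,[[286.4,238.8]],.06).round(4))
print("bush",onz(s,[[331.6,160.8]],.006).round(4),onz(s,[[333.5,158.]],.034).round(4))
print("washer",onz(s,[[369.25,241.4]],.01).round(4))
print("drv tip",onz(s,[[338.2,147],[334.5,100]],.004).round(4))
sc=robot.snapshot("scene");im=sc["image"]
for k,v in dict(stud=P[3],studpred=P[1]+P[2]-P[0],sp=[*onz(s,[[286.4,238.8]],.06)[0]],w=[.4195,-.3145,.01],b=[*onz(s,[[333.5,158.]],.034)[0]]).items(): print(k,proj(sc,v).round(1))
crop(im,270,110,410,230,5,"pics/c1.png");crop(im,110,130,250,290,4,"pics/c2.png")
```

```text
[[0.6368 0.2164 0.12  ]
 [0.6116 0.0586 0.12  ]
 [0.4793 0.2409 0.12  ]
 [0.4553 0.0823 0.12  ]]
4th pred [0.4542 0.083  0.12  ] [np.float64(0.1599), np.float64(0.1593), np.float64(0.2253), np.float64(0.2256)]
spacer [[ 0.4299 -0.1044  0.06  ]]
bush [[ 0.6309 -0.2318  0.006 ]] [[ 0.6308 -0.2317  0.034 ]]
washer [[ 0.4197 -0.3145  0.01  ]]
drv tip [[ 0.6685 -0.2517  0.004 ]
 [ 0.8008 -0.25    0.004 ]]
stud [[302.4 134.9]]
studpred [[302.5 134.7]]
sp [[226.  159.6]]
w [[144.2 185.5]]
b [[186.4 233.8]]
```

View pics/c1.png

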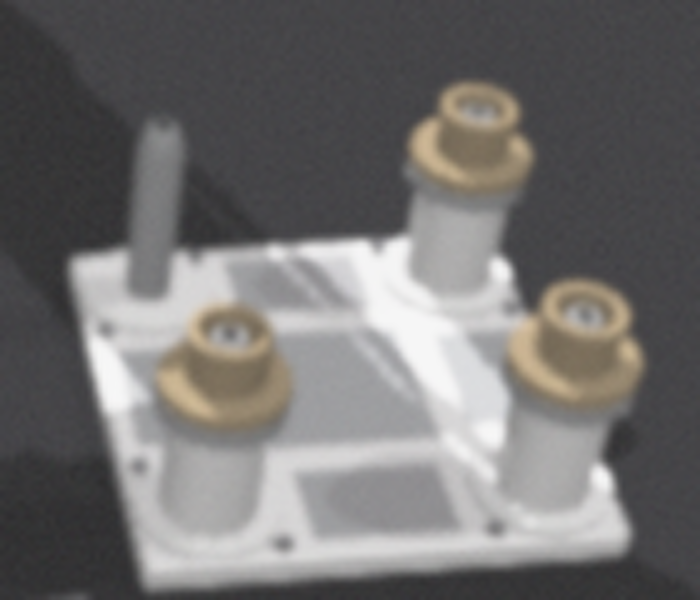

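View pics/c2.png

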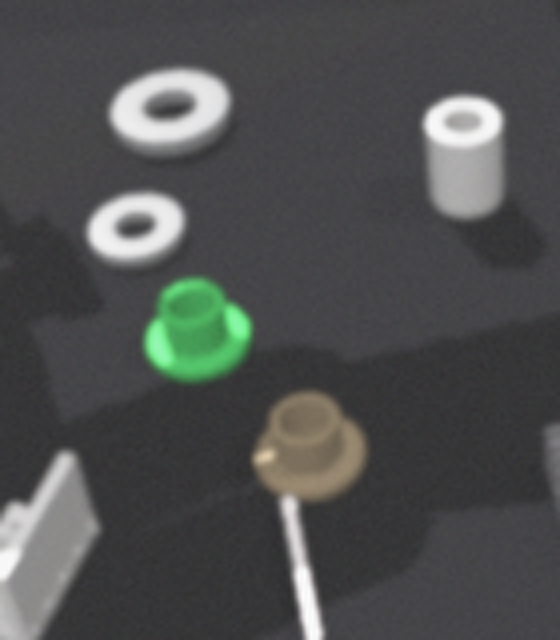

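Pictures: in the top view, the spacer is at (286,239) and the bare stud tip at about (203,228).

Candidates for the washer:
- (369,241), about 60 mm across. I choose this one, as it is the smaller.
- (361,290), about 85 mm across, rejected.

Candidates for the bushing:
- Bronze at (332,161), chosen.
- Green at (354,200), rejected.
- The three bronze ones on the plate at (147,151), (214,160) and (134,219) are already finished, so they stay.

The close crops c1 and c2 confirm the choices. The scene view agrees with the top view to about 1 px.

Run:
```python
from h import *
for z in(.15,.026): print(rel([.4299,-.1044,z]).round(1))
```

```text
[-330.3   55.4  384.1]
[-330.2  179.4  384.1]
```

```bash
python3 -m handwheel '[{"delta_pos":[-330,55,384],"yaw":0},{"delta_pos":[-330,55,384],"yaw":0},{"delta_pos":[-330,55,384],"yaw":0},{"delta_pos":[-330,55,384],"yaw":0},{"delta_pos":[-330,55,384],"yaw":0},{"delta_pos":[-330,55,384],"yaw":0},{"delta_pos":[-330,55,384],"yaw":0},{"delta_pos":[-330,55,384],"yaw":0},{"delta_pos":[-330,55,384],"yaw":0},{"delta_pos":[-330,55,384],"yaw":0},{"delta_pos":[-330,55,384],"yaw":0},{"delta_pos":[-330,55,384],"yaw":0}]' 0
python3 - <<'E'
from h import *
s=robot.snapshot("wrist");cv2.imwrite("pics/d1.png",s["image"][:,:,::-1])
print(rel([.4299,-.1044,.026]).round(1),robot.get_obs()["wrist_force"])
print(proj(s,[.4299,-.1044,.06]))
E
```

```text
time: 1.5
tool_pos: [0.4302, -0.1037, 0.1501]
ee_rot: [-1.572, 0.0, -1.286]
wrist_force: [0.4, -0.6, -0.5]
width: 0.0939
[ -0.6 124.4   0.4] [-1.10575782  0.23557167 -0.26940354]
[[253.780998   201.75090908]]
```

View pics/d1.png

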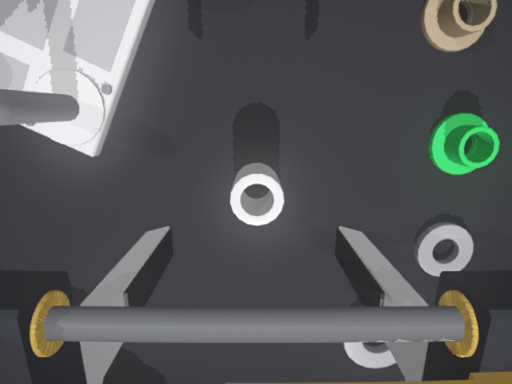

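Spacer ring is at (257,199) in the wrist view, 3 px from the prediction (254,202), which is within calibration. Next I'll descend and grip.

```bash
python3 -m handwheel '[{"delta_pos":[0,40,1],"yaw":0},{"delta_pos":[1,80,1],"yaw":0},{"delta_pos":[1,110,1],"yaw":0},{"delta_pos":[1,124,1],"yaw":0},{"delta_pos":[1,124,1],"yaw":0},{"delta_pos":[1,124,1],"yaw":0}]' 0
python3 -m handwheel '[{"delta_pos":[0,0,0],"yaw":0},{"delta_pos":[0,0,0],"yaw":0},{"delta_pos":[0,0,0],"yaw":0},{"delta_pos":[0,0,0],"yaw":0},{"delta_pos":[0,0,0],"yaw":0},{"delta_pos":[0,0,0],"yaw":0},{"delta_pos":[0,0,0],"yaw":0},{"delta_pos":[0,0,0],"yaw":0}]' 255
python3 - <<'E'
from h import *
s=robot.snapshot("wrist");cv2.imwrite("pics/d2.png",s["image"][:,:,::-1])
print(robot.get_obs())
E
```

```text
time: 2.15
tool_pos: [0.4311, -0.1073, 0.0272]
ee_rot: [-1.57, -0.001, -1.293]
wrist_force: [0.6, -0.5, 0.4]
width: 0.0941
time: 2.95
tool_pos: [0.4312, -0.1057, 0.0265]
ee_rot: [-1.571, -0.0, -1.29]
wrist_force: [-0.2, 0.2, 1.1]
width: 0.0454
{'time': 3.0, 'joint_positions': array([-3.68093054e-01, -3.92560770e-02,  1.86638405e+00, -8.22091767e-05,
        1.31443126e+00,  9.21862126e-01]), 'qvel': array([-8.27522124e-05, -5.38918110e-05,  1.57440951e-03,  8.32385620e-04,
       -1.79513704e-03, -5.54921663e-04]), 'joint_torque': array([ 2.48281733e-02, -2.54696488e+01, -2.71722955e+01,  6.56686560e-02,
       -8.12757248e-02,  9.74273680e-04]), 'tool_pos': array([ 0.4311906 , -0.10566405,  0.02649312]), 'ee_rot': array([-1.57081776e+00, -8.35558031e-05, -1.28993433e+00]), 'wrist_force': array([-0.02277298,  0.37458964,  1.03471343]), 'wrist_torque': array([0.0387513 , 0.02825411, 0.04057189]), 'width': 0.045759725389949144}
```

View pics/d2.png

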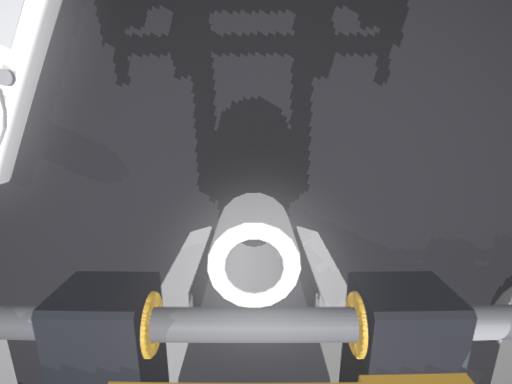

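Run:
```python
from h import *
s=robot.snapshot("wrist");im=s["image"];o,p,Rm=obs()
g=cv2.cvtColor(im,cv2.COLOR_RGB2GRAY);m=(g>225).astype('uint8')
cs,_=cv2.findContours(m[180:310,190:310],cv2.RETR_CCOMP,cv2.CHAIN_APPROX_NONE)
for c in cs:
    if cv2.contourArea(c)>400:
        e,ax,a=cv2.fitEllipse(c);e=np.array(e)+[190,180];P=onz(s,[e],.0605)[0];print(e,ax,P,(Rm.T@(P-p)*1000).round(1))
T=np.array([.455,.0825,.175])
print(rel(T).round(1))
```

```text
[253.55924606 264.68313599] (84.06104278564453, 92.11023712158203) [ 0.43359779 -0.10547206  0.0605    ] [  0.5 -34.    2.4]
[253.72528076 265.82302856] (54.997596740722656, 59.680179595947266) [ 0.43304821 -0.10571278  0.0605    ] [  0.6 -34.    1.8]
[-174.2 -148.5   75. ]
```

```bash
python3 -m handwheel '[{"delta_pos":[0,-30,0],"yaw":0},{"delta_pos":[0,-75,0],"yaw":0},{"delta_pos":[0,-120,0],"yaw":0},{"delta_pos":[-30,-148,12],"yaw":0},{"delta_pos":[-75,-148,32],"yaw":0},{"delta_pos":[-115,-148,50],"yaw":0},{"delta_pos":[-150,-148,65],"yaw":0},{"delta_pos":[-174,-148,75],"yaw":0},{"delta_pos":[-174,-148,75],"yaw":0},{"delta_pos":[-174,-148,75],"yaw":0},{"delta_pos":[-174,-148,75],"yaw":0}]'
python3 - <<'E'
from h import *
for n in("top","scene","wrist"):
    s=robot.snapshot(n)
    if n=="top": crop(s["image"],140,170,270,290,5,"pics/e_top.png")
    if n=="scene": crop(s["image"],250,60,350,190,5,"pics/e_scene.png")
    if n=="wrist": cv2.imwrite("pics/e_wrist.png",s["image"][:,:,::-1])
print(robot.get_obs()["tool_pos"],robot.get_obs()["wrist_force"],robot.get_obs()["width"])
E
```

```text
time: 4.15
tool_pos: [0.4547, 0.0814, 0.174]
ee_rot: [-1.572, -0.0, -1.291]
wrist_force: [-0.8, -0.3, -2.4]
width: 0.0455
[0.45496533 0.08125726 0.17435602] [ 0.42979949 -0.13160194 -1.18798422] 0.045711330448343766
```

View pics/e_top.png

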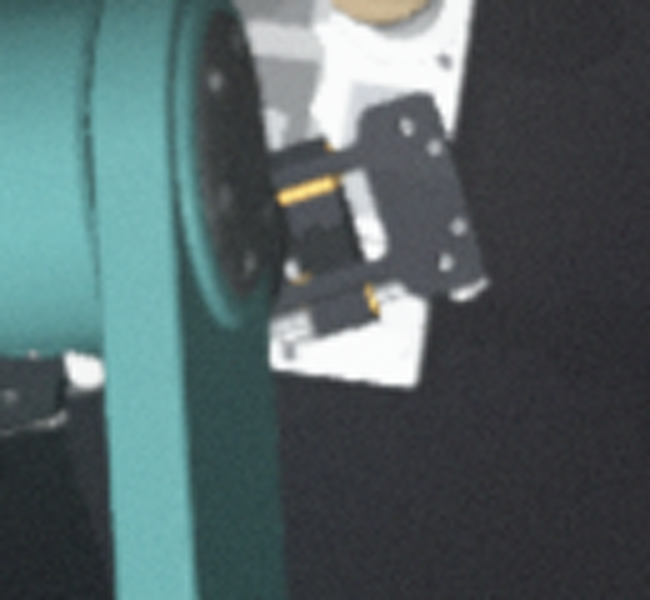

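View pics/e_scene.png

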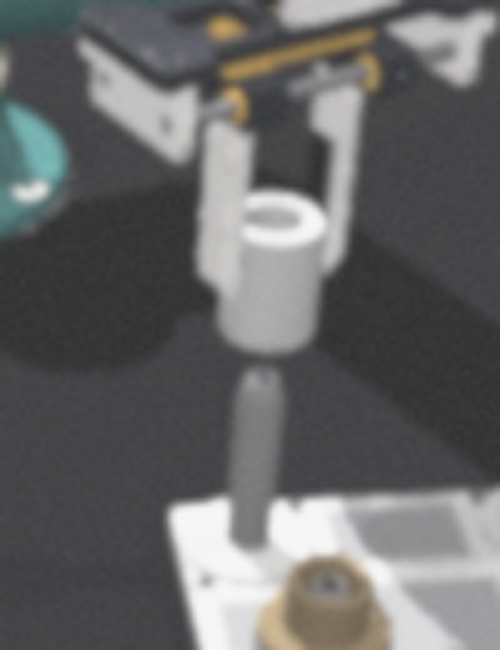

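View pics/e_wrist.png

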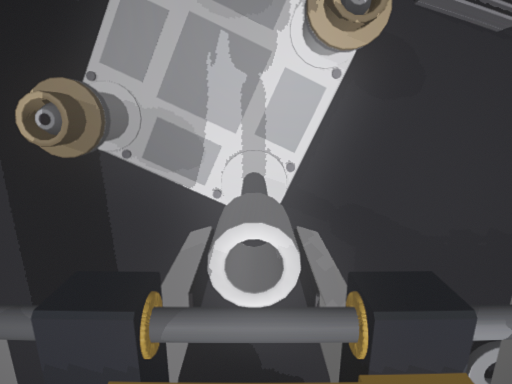

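Run:
```python
from h import *
o,p,Rm=obs()
s=robot.snapshot("scene");im=s["image"];g=cv2.cvtColor(im,cv2.COLOR_RGB2GRAY)
sp=np.array([.4556,.0815]) 
def draw(s,k,x0,y0,x1,y1,fn,items):
    im=cv2.resize(s["image"][y0:y1,x0:x1,::-1],None,fx=k,fy=k,interpolation=cv2.INTER_CUBIC)
    for P,c in items: cv2.polylines(im,[np.round(((proj(s,P)-[x0,y0])+.5)*k-.5).astype(int).reshape(-1,1,2)],False,c,1)
    cv2.imwrite(fn,im)
st=np.array([.455,.0825])
a=p[:2]
it=[(circ(st,.007,.12),(0,0,255)),(circ(st,.012,.02),(0,0,255)),(circ(a,.023,.208),(0,255,0)),(circ(a,.023,.148),(0,255,0)),(circ(st,.034,.02),(255,0,0))]
draw(s,8,280,90,340,160,"pics/f_scene.png",it)
w=robot.snapshot("wrist")
draw(w,4,170,130,340,275,"pics/f_wrist.png",it)
```

```text
(no output)
```

View pics/f_scene.png

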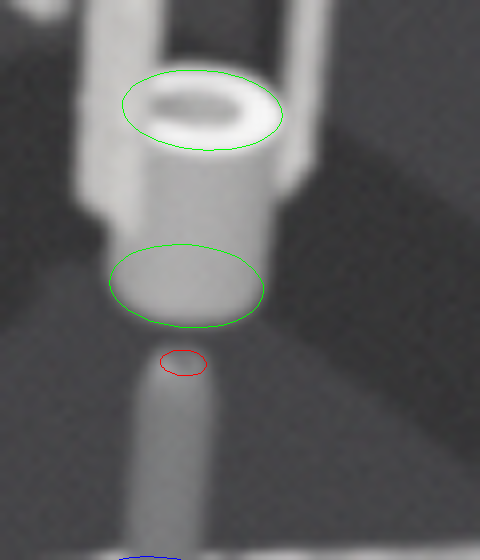

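View pics/f_wrist.png

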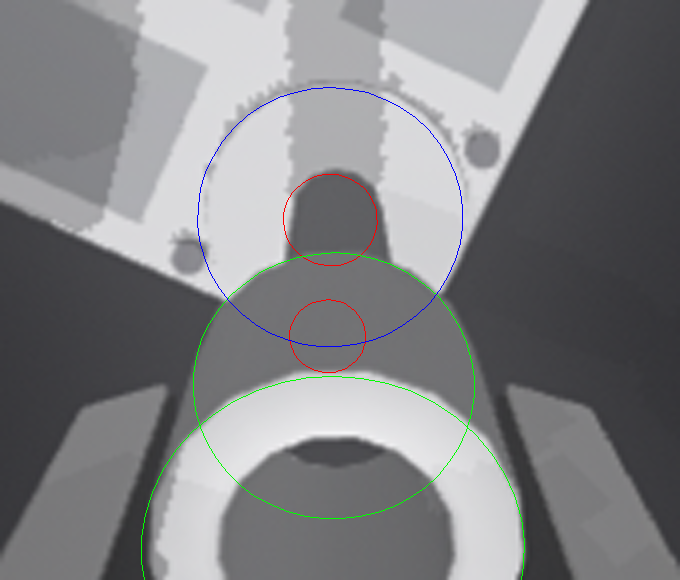

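```bash
python3 -m handwheel '[{"delta_pos":[0,8,1],"yaw":0},{"delta_pos":[0,16,1],"yaw":0},{"delta_pos":[0,22,1],"yaw":0},{"delta_pos":[0,27,1],"yaw":0},{"delta_pos":[0,32,1],"yaw":0},{"delta_pos":[0,37,1],"yaw":0},{"delta_pos":[0,42,1],"yaw":0},{"delta_pos":[0,47,1],"yaw":0},{"delta_pos":[0,50,1],"yaw":0},{"delta_pos":[0,50,1],"yaw":0}]'
python3 - <<'E'
from h import *
s=robot.snapshot("scene");crop(s["image"],250,80,350,190,5,"pics/g.png");o=robot.get_obs();print(o["wrist_force"],o["wrist_torque"],o["tool_pos"],o["width"])
E
```

```text
time: 5.4
tool_pos: [0.4556, 0.0826, 0.1239]
ee_rot: [-1.572, 0.0, -1.29]
wrist_force: [-0.3, -0.3, -2.6]
width: 0.0456
[-0.15884812 -0.33732198 -2.5393156 ] [ 0.01310513 -0.01103739 -0.00339737] [0.45586143 0.08255771 0.12425321] 0.04556587613431975
```

View pics/g.png

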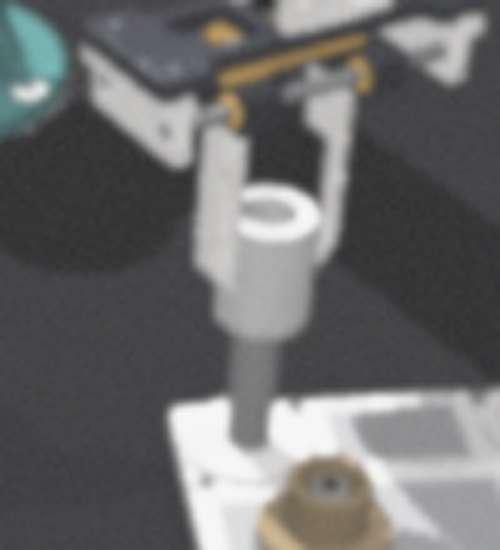

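The spacer is threaded, with no side force. Continuing down.

```bash
python3 -m handwheel '[{"delta_pos":[0,8,0],"yaw":0},{"delta_pos":[0,18,0],"yaw":0},{"delta_pos":[0,28,0],"yaw":0},{"delta_pos":[0,38,0],"yaw":0},{"delta_pos":[0,48,0],"yaw":0},{"delta_pos":[0,56,0],"yaw":0},{"delta_pos":[0,63,0],"yaw":0},{"delta_pos":[0,68,0],"yaw":0},{"delta_pos":[0,72,0],"yaw":0},{"delta_pos":[0,74,0],"yaw":0},{"delta_pos":[0,74,0],"yaw":0}]'
python3 -m handwheel '[{"delta_pos":[0,1,0],"yaw":0},{"delta_pos":[0,2,0],"yaw":0},{"delta_pos":[0,3,0],"yaw":0},{"delta_pos":[0,3,0],"yaw":0}]'
```

```text
time: 6.55
tool_pos: [0.456, 0.0826, 0.0504]
ee_rot: [-1.571, -0.0, -1.29]
wrist_force: [-0.4, -0.6, -2.8]
width: 0.0459
time: 6.95
tool_pos: [0.4559, 0.0826, 0.0474]
ee_rot: [-1.571, -0.0, -1.29]
wrist_force: [-0.1, 0.7, -2.0]
width: 0.0455
```

```bash
python3 -m handwheel '[{"delta_pos":[0,0.5,0],"yaw":0},{"delta_pos":[0,1,0],"yaw":0},{"delta_pos":[0,1,0],"yaw":0}]'
python3 -m handwheel '[{"delta_pos":[0,0.5,0],"yaw":0},{"delta_pos":[0,1,0],"yaw":0},{"delta_pos":[0,1,0],"yaw":0}]'
```

```text
time: 7.25
tool_pos: [0.456, 0.0825, 0.0465]
ee_rot: [-1.571, -0.0, -1.29]
wrist_force: [-0.5, 0.1, -2.0]
width: 0.0458
time: 7.55
tool_pos: [0.4561, 0.0826, 0.0465]
ee_rot: [-1.57, -0.0, -1.29]
wrist_force: [-3.1, -0.2, 4.9]
width: 0.0454
```

Seated (contact force +5 N at the expected height). Now I'll release and rise.

```bash
python3 -m handwheel '[{"delta_pos":[0,0,0],"yaw":0},{"delta_pos":[0,0,0],"yaw":0},{"delta_pos":[0,0,0],"yaw":0},{"delta_pos":[0,0,0],"yaw":0},{"delta_pos":[0,0,0],"yaw":0},{"delta_pos":[0,0,0],"yaw":0}]' 0
python3 -m handwheel '[{"delta_pos":[0,-30,0],"yaw":0},{"delta_pos":[0,-75,0],"yaw":0},{"delta_pos":[0,-120,0],"yaw":0},{"delta_pos":[0,-150,0],"yaw":0},{"delta_pos":[0,-150,0],"yaw":0}]'
python3 - <<'E'
from h import *
s=robot.snapshot("scene");crop(s["image"],250,80,350,190,5,"pics/i.png")
t=robot.snapshot("top");cv2.imwrite("pics/i_top.png",t["image"][:,:,::-1])
for z in(.1,.003): print(rel([.4197,-.3145,z]).round(1))
E
```

```text
time: 8.15
tool_pos: [0.456, 0.0826, 0.0453]
ee_rot: [-1.571, -0.0, -1.29]
wrist_force: [0.1, 0.5, -0.8]
width: 0.0902
time: 8.65
tool_pos: [0.4589, 0.0828, 0.2014]
ee_rot: [-1.56, -0.003, -1.29]
wrist_force: [1.2, 0.8, 0.0]
width: 0.094
[ 371.4   95.8 -145.3]
[ 371.3  192.8 -145.4]
```

View pics/i.png

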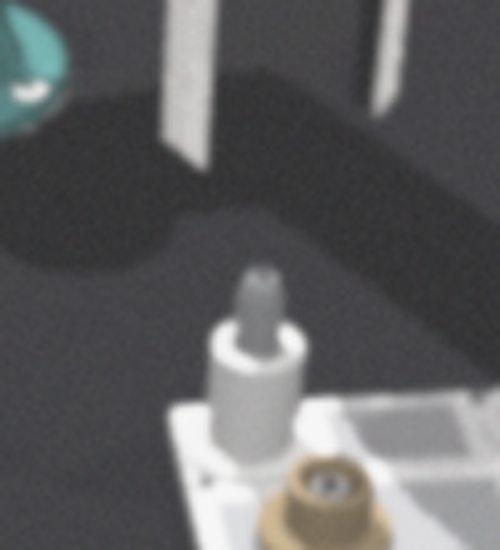

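The spacer stands flat on the seat with the stud tip showing above it (crop 262,275). Next the washer.

```bash
python3 -m handwheel '[{"delta_pos":[371,0,-145],"yaw":0},{"delta_pos":[371,0,-145],"yaw":0},{"delta_pos":[371,0,-145],"yaw":0},{"delta_pos":[371,0,-145],"yaw":0},{"delta_pos":[371,96,-145],"yaw":0},{"delta_pos":[371,96,-145],"yaw":0},{"delta_pos":[371,96,-145],"yaw":0},{"delta_pos":[371,96,-145],"yaw":0},{"delta_pos":[371,96,-145],"yaw":0},{"delta_pos":[371,96,-145],"yaw":0},{"delta_pos":[371,96,-145],"yaw":0},{"delta_pos":[371,96,-145],"yaw":0}]' 0
python3 - <<'E'
from h import *
s=robot.snapshot("wrist");cv2.imwrite("pics/j.png",s["image"][:,:,::-1]);o,p,Rm=obs()
g=cv2.cvtColor(s["image"],cv2.COLOR_RGB2GRAY);m=(g>110).astype('uint8');m[:60]=0
cs,_=cv2.findContours(m,cv2.RETR_CCOMP,cv2.CHAIN_APPROX_NONE)
for c in cs:
    if 600<cv2.contourArea(c)<12000:
        e,ax,a=cv2.fitEllipse(c);P=onz(s,[e],.01)[0];print(np.round(e,1),np.round(ax,1),P.round(4),(Rm.T@(P-p)*1000).round(1))
print(p,rel([.4197,-.3145,.003]).round(1))
E
```

```text
time: 9.95
tool_pos: [0.4202, -0.3128, 0.1002]
ee_rot: [-1.57, -0.0, -1.288]
wrist_force: [0.1, -0.1, -1.0]
width: 0.094
[384.6 276.1] [ 33.8 117.3] [ 0.3863 -0.4457  0.01  ] [117.9  90.6 -70. ]
[122.8 275.7] [ 33.1 117.8] [ 0.3212 -0.2196  0.01  ] [-117.3   90.3  -69.3]
[257.8 199.6] [69.4 71.2] [ 0.4229 -0.3162  0.01  ] [ 3.8 90.6  1.3]
[258.6  76.8] [46.  78.3] [ 0.5166 -0.2893  0.01  ] [ 4.2 90.7 98.9]
[ 0.42036256 -0.31282459  0.10057234] [ 1.3 97.6 -1.2]
```

View pics/j.png

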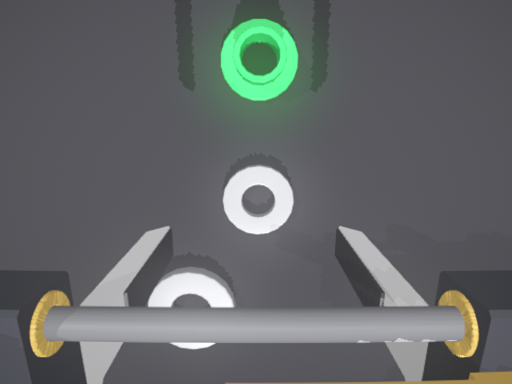

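Washer at (258,200) in the wrist view. The wrist and top estimates differ by about 2.5 mm, so I take the middle. Both the large ring at (192,309) and the green bushing at (259,60) are clear of the fingers.

```bash
python3 -m handwheel '[{"delta_pos":[2,35,0],"yaw":0},{"delta_pos":[2,65,0],"yaw":0},{"delta_pos":[2,82,0],"yaw":0},{"delta_pos":[2,90,0],"yaw":0},{"delta_pos":[2,95,0],"yaw":0},{"delta_pos":[2,97,0],"yaw":0},{"delta_pos":[2,97,0],"yaw":0},{"delta_pos":[2,97,0],"yaw":0}]' 0
python3 -m handwheel '[{"delta_pos":[0,0,0],"yaw":0},{"delta_pos":[0,0,0],"yaw":0},{"delta_pos":[0,0,0],"yaw":0},{"delta_pos":[0,0,0],"yaw":0},{"delta_pos":[0,0,0],"yaw":0},{"delta_pos":[0,0,0],"yaw":0},{"delta_pos":[0,0,0],"yaw":0}]' 255
python3 - <<'E'
from h import *
s=robot.snapshot("wrist");cv2.imwrite("pics/k.png",s["image"][:,:,::-1]);o,p,Rm=obs()
print(p,o["width"],o["wrist_force"])
E
```

```text
time: 10.8
tool_pos: [0.4207, -0.3165, 0.0037]
ee_rot: [-1.57, -0.002, -1.29]
wrist_force: [0.3, -0.0, 0.9]
width: 0.0938
time: 11.5
tool_pos: [0.42, -0.3162, 0.0025]
ee_rot: [-1.571, -0.0, -1.29]
wrist_force: [0.2, -0.1, -1.1]
width: 0.0594
[ 0.42004653 -0.31614075  0.00250544] 0.05925970828118477 [-0.40582151 -0.78330966  0.26594873]
```

View pics/k.png

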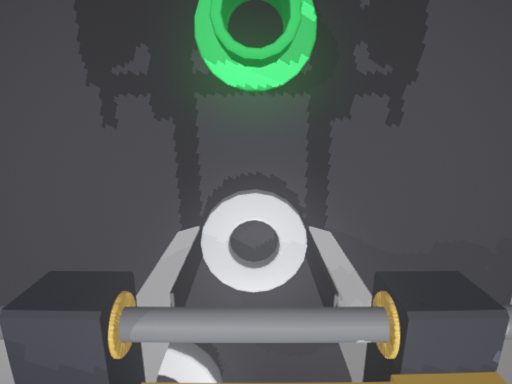

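Run:
```python
from h import *
s=robot.snapshot("wrist");o,p,Rm=obs()
g=cv2.cvtColor(s["image"],cv2.COLOR_RGB2GRAY);m=(g>120).astype('uint8')[180:300,198:310]
cs,_=cv2.findContours(m,cv2.RETR_CCOMP,cv2.CHAIN_APPROX_NONE)
for c in cs:
    if cv2.contourArea(c)>600:
        e,ax,a=cv2.fitEllipse(c);e=np.array(e)+[198,180];P=onz(s,[e],.0103)[0];print(e,ax,P.round(4),(Rm.T@(P-p)*1000).round(1))
print(rel([.4561,.0826,.15]).round(1))
```

```text
[253.55084991 241.87601852] (99.54657745361328, 105.52212524414062) [ 0.4234 -0.3157  0.0103] [ 0.5 -7.8  3.4]
[254.09349823 243.17037201] (46.02101135253906, 50.103816986083984) [ 0.4227 -0.3162  0.0103] [ 0.8 -7.8  2.6]
[-373.1 -147.6  145.2]
```

```bash
python3 -m handwheel '[{"delta_pos":[0,-15,0],"yaw":0},{"delta_pos":[0,-40,0],"yaw":0},{"delta_pos":[0,-75,0],"yaw":0},{"delta_pos":[-30,-110,12],"yaw":0},{"delta_pos":[-70,-140,28],"yaw":0},{"delta_pos":[-112,-147,43],"yaw":0},{"delta_pos":[-155,-147,60],"yaw":0},{"delta_pos":[-198,-147,76],"yaw":0},{"delta_pos":[-240,-147,92],"yaw":0},{"delta_pos":[-280,-147,108],"yaw":0},{"delta_pos":[-315,-147,122],"yaw":0},{"delta_pos":[-340,-147,131],"yaw":0}]'
python3 -m handwheel '[{"delta_pos":[-20,0,8],"yaw":0},{"delta_pos":[-33,0,13],"yaw":0},{"delta_pos":[-33,0,13],"yaw":0},{"delta_pos":[-33,0,13],"yaw":0}]'
cat >> h.py <<'E'
def draw(s,k,x0,y0,x1,y1,fn,items):
    im=cv2.resize(s["image"][y0:y1,x0:x1,::-1],None,fx=k,fy=k,interpolation=cv2.INTER_CUBIC)
    for P,c in items: cv2.polylines(im,[np.round(((proj(s,P)-[x0,y0])+.5)*k-.5).astype(int).reshape(-1,1,2)],False,c,1)
    cv2.imwrite(fn,im)
E
python3 - <<'E'
from h import *
o,p,Rm=obs();print(p,o["width"],o["wrist_force"],rel([.4561,.0826,.15]).round(1))
st=np.array([.455,.0825]);a=p[:2];zb=p[2]-.0025
it=[(circ(st,.007,.12),(0,0,255)),(circ(st,.023,.08),(255,0,0)),(circ(a,.03,zb+.01),(0,255,0)),(circ(a,.014,zb+.01),(0,255,0))]
draw(robot.snapshot("scene"),8,275,90,345,160,"pics/l_s.png",it)
draw(robot.snapshot("wrist"),3,140,100,360,290,"pics/l_w.png",it)
E
```

```text
time: 12.8
tool_pos: [0.4509, 0.0495, 0.1488]
ee_rot: [-1.572, 0.001, -1.288]
wrist_force: [-0.3, 0.0, -2.4]
width: 0.0594
time: 13.2
tool_pos: [0.4545, 0.082, 0.1489]
ee_rot: [-1.572, -0.0, -1.289]
wrist_force: [-0.1, -0.9, -2.4]
width: 0.0595
[0.45453853 0.08204713 0.14887501] 0.05949053997188059 [-0.11874677 -0.86709355 -2.39858842] [-0.1 -1.1  1.7]
```

View pics/l_s.png

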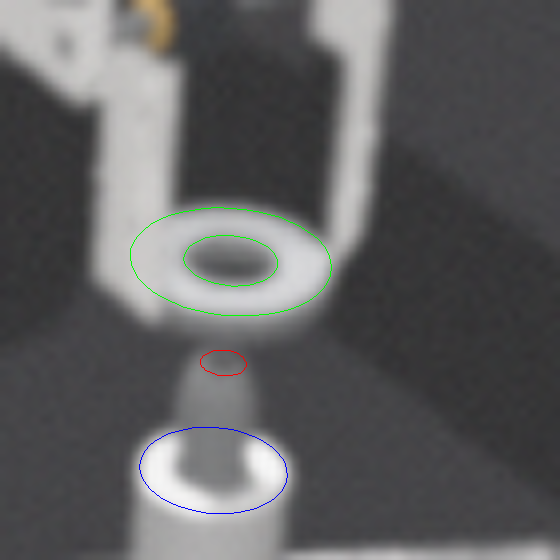

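View pics/l_w.png

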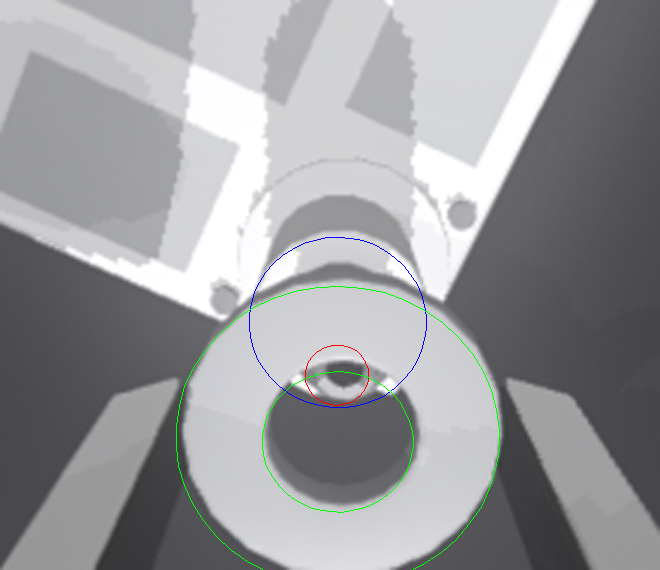

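Well aligned in both views: washer hole and stud tip share column 342 in the wrist crop and agree within about 1 mm in the scene crop. Lowering.

```bash
python3 -m handwheel '[{"delta_pos":[0,6,0],"yaw":0},{"delta_pos":[0,12,0],"yaw":0},{"delta_pos":[0,18,0],"yaw":0},{"delta_pos":[0,24,0],"yaw":0},{"delta_pos":[0,29,0],"yaw":0},{"delta_pos":[0,34,0],"yaw":0},{"delta_pos":[0,39,0],"yaw":0},{"delta_pos":[0,43,0],"yaw":0},{"delta_pos":[0,46,0],"yaw":0},{"delta_pos":[0,46,0],"yaw":0}]'
python3 - <<'E'
from h import *
s=robot.snapshot("scene");crop(s["image"],250,80,350,190,5,"pics/m.png");o=robot.get_obs();print(o["wrist_force"],o["wrist_torque"],o["tool_pos"],o["width"])
E
```

```text
time: 14.3
tool_pos: [0.4547, 0.0823, 0.1029]
ee_rot: [-1.572, 0.0, -1.29]
wrist_force: [0.7, 0.5, -1.9]
width: 0.0596
[-0.6745755  -0.17112344 -1.85719425] [ 0.02985698 -0.01634962  0.0288828 ] [0.45490526 0.08231341 0.10326855] 0.05911717679262202
```

View pics/m.png

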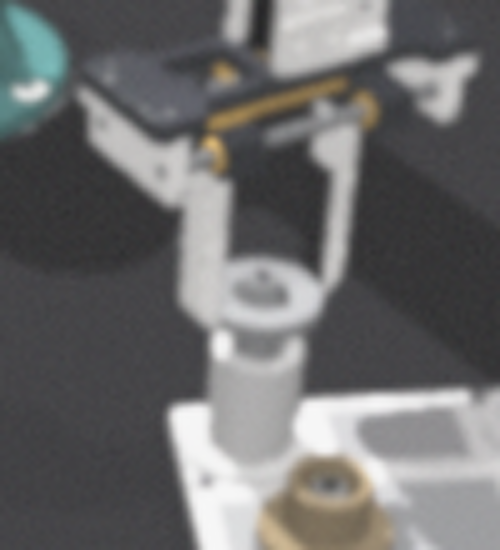

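Threaded. Final lowering (about 20.5 mm).

```bash
python3 -m handwheel '[{"delta_pos":[0,5,0],"yaw":0},{"delta_pos":[0,10,0],"yaw":0},{"delta_pos":[0,14,0],"yaw":0},{"delta_pos":[0,17,0],"yaw":0},{"delta_pos":[0,18,0],"yaw":0},{"delta_pos":[0,19,0],"yaw":0},{"delta_pos":[0,19,0],"yaw":0}]'
python3 -m handwheel '[{"delta_pos":[0,0.5,0],"yaw":0},{"delta_pos":[0,1,0],"yaw":0},{"delta_pos":[0,1,0],"yaw":0}]'
python3 -m handwheel '[{"delta_pos":[0,0.5,0],"yaw":0},{"delta_pos":[0,1,0],"yaw":0},{"delta_pos":[0,1,0],"yaw":0}]'
```

```text
time: 15.05
tool_pos: [0.455, 0.0823, 0.0844]
ee_rot: [-1.571, -0.0, -1.29]
wrist_force: [0.1, -0.5, -1.5]
width: 0.0594
time: 15.35
tool_pos: [0.455, 0.0823, 0.0835]
ee_rot: [-1.571, -0.0, -1.29]
wrist_force: [0.1, 0.3, -2.3]
width: 0.0592
time: 15.65
tool_pos: [0.4551, 0.0823, 0.0825]
ee_rot: [-1.571, -0.0, -1.29]
wrist_force: [-0.0, -0.6, -0.9]
width: 0.0593
```

```bash
python3 -m handwheel '[{"delta_pos":[0,0.5,0],"yaw":0},{"delta_pos":[0,1,0],"yaw":0},{"delta_pos":[0,1,0],"yaw":0}]'
```

```text
time: 15.95
tool_pos: [0.4553, 0.0823, 0.0825]
ee_rot: [-1.57, -0.0, -1.29]
wrist_force: [-1.5, -0.8, 5.8]
width: 0.0597
```

```bash
python3 -m handwheel '[{"delta_pos":[0,0,0],"yaw":0},{"delta_pos":[0,0,0],"yaw":0},{"delta_pos":[0,0,0],"yaw":0},{"delta_pos":[0,0,0],"yaw":0},{"delta_pos":[0,0,0],"yaw":0}]' 0
python3 -m handwheel '[{"delta_pos":[0,-30,0],"yaw":0},{"delta_pos":[0,-75,0],"yaw":0},{"delta_pos":[0,-110,0],"yaw":0},{"delta_pos":[0,-110,0],"yaw":0},{"delta_pos":[0,-110,0],"yaw":0}]'
python3 - <<'E'
from h import *
s=robot.snapshot("scene");crop(s["image"],250,80,350,190,5,"pics/n.png")
for z in(.12,.011): print(rel([.6309,-.2318,z]).round(1))
E
```

```text
time: 16.45
tool_pos: [0.455, 0.0823, 0.0812]
ee_rot: [-1.571, -0.0, -1.29]
wrist_force: [-0.2, -0.2, 0.4]
width: 0.0936
time: 16.95
tool_pos: [0.4555, 0.0823, 0.1921]
ee_rot: [-1.569, -0.001, -1.29]
wrist_force: [-0.1, 0.2, -0.5]
width: 0.0937
[350.6  70.4  82.5]
[350.6 179.4  82.6]
```

View pics/n.png

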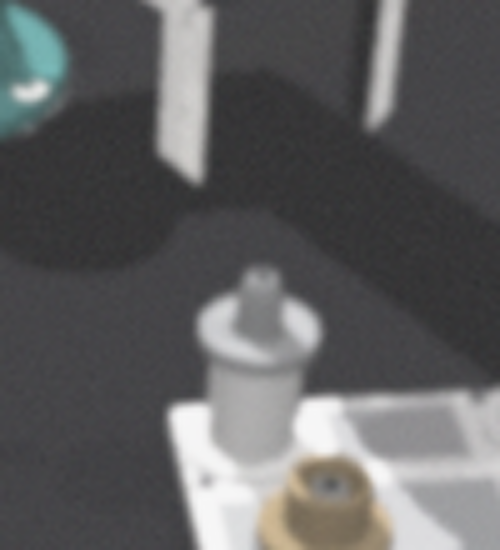

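The washer lies flat on the spacer (crop 260,330). Next the bushing, turning 0.28 rad so the jaws work along world y, clear of the screwdriver tip.

```bash
python3 -m handwheel '[{"delta_pos":[350,0,82],"yaw":0.1},{"delta_pos":[350,0,82],"yaw":0.2},{"delta_pos":[350,0,82],"yaw":0.28},{"delta_pos":[350,0,82],"yaw":0.28},{"delta_pos":[350,0,82],"yaw":0.28},{"delta_pos":[350,70,82],"yaw":0.28},{"delta_pos":[350,70,82],"yaw":0.28},{"delta_pos":[350,70,82],"yaw":0.28},{"delta_pos":[350,70,82],"yaw":0.28},{"delta_pos":[350,70,82],"yaw":0.28},{"delta_pos":[350,70,82],"yaw":0.28},{"delta_pos":[350,70,82],"yaw":0.28}]' 92
python3 - <<'E'
from h import *
s=robot.snapshot("wrist");cv2.imwrite("pics/o.png",s["image"][:,:,::-1]);o,p,Rm=obs()
print(p,o["width"],Rm.round(3).tolist(),rel([.6309,-.2318,.011]).round(1))
t=robot.snapshot("top");cv2.imwrite("pics/o_t.png",t["image"][:,:,::-1])
E
```

```text
time: 18.2
tool_pos: [0.6311, -0.2301, 0.1232]
ee_rot: [-1.569, -0.001, -1.569]
wrist_force: [-0.8, -0.3, 0.4]
width: 0.0599
[ 0.63115614 -0.23021146  0.1232893 ] 0.06009953605664272 [[0.002, 0.002, 1.0], [-1.0, -0.001, 0.002], [0.001, -1.0, 0.002]] [  1.5 112.3  -0.5]
```

View pics/o.png

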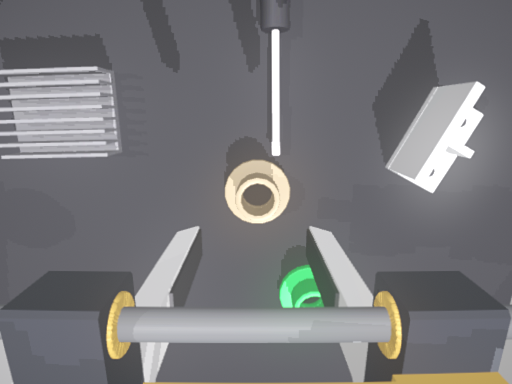

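Bronze bushing at (257,192), screwdriver tip at (276,153) ahead of it. The fingers left and right are clear.

```bash
python3 - <<'E'
from h import *
s=robot.snapshot("wrist");o,p,Rm=obs()
P=onz(s,[[257.5,195.5]],.034)[0];print((Rm.T@(P-p)*1000).round(1),rel([.6309,-.2318,.012]).round(1))
E
python3 -m handwheel '[{"delta_pos":[2,35,0],"yaw":0},{"delta_pos":[2,65,0],"yaw":0},{"delta_pos":[2,85,0],"yaw":0},{"delta_pos":[2,98,0],"yaw":0},{"delta_pos":[2,105,0],"yaw":0},{"delta_pos":[2,108,0],"yaw":0},{"delta_pos":[2,108,0],"yaw":0},{"delta_pos":[2,108,0],"yaw":0}]'
```

```text
[ 3.5 89.   5.5] [  1.2 111.   -0.4]
time: 19.15
tool_pos: [0.6317, -0.2337, 0.015]
ee_rot: [-1.568, -0.001, -1.57]
wrist_force: [-0.1, -0.6, 0.3]
width: 0.0602
```

Run:
```python
from h import *
s=robot.snapshot("wrist");o,p,Rm=obs()
draw(s,3,160,130,340,320,"pics/p.png",[(circ(p[:2],.019,.034),(0,255,0)),(circ(p[:2],.03,.008),(0,255,0)),(circ(p[:2],.014,.034),(0,255,0))])
print(p)
```

```text
[ 0.63168237 -0.23366818  0.01500777]
```

View pics/p.png

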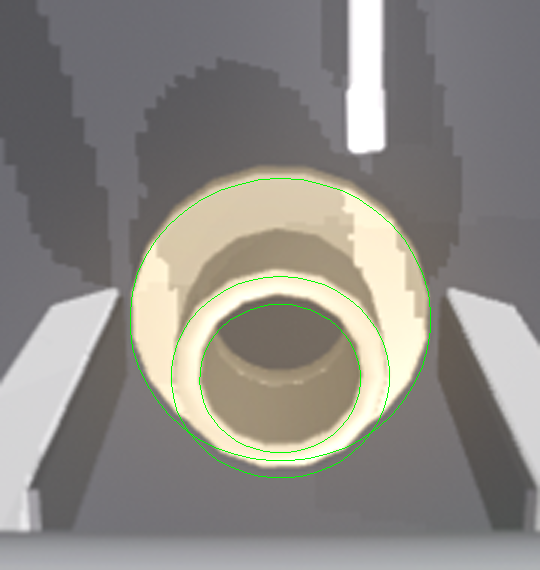

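```bash
python3 -m handwheel '[{"delta_pos":[0,1,0.5],"yaw":0},{"delta_pos":[0,2.5,1],"yaw":0},{"delta_pos":[0,2.5,1],"yaw":0},{"delta_pos":[0,2.5,1],"yaw":0}]'
python3 -m handwheel '[{"delta_pos":[0,2.5,1],"yaw":0}]' - 2>/dev/null | tail -0
python3 - <<'E'
from h import *
print(robot.get_obs()["tool_pos"])
E
```

```text
time: 19.6
tool_pos: [0.6318, -0.2333, 0.0109]
ee_rot: [-1.571, -0.0, -1.57]
wrist_force: [-0.4, 0.2, -0.9]
width: 0.0601
[ 0.63303897 -0.23344711  0.00883632]
```

I entered that last single row by mistake and it took the tool 2.5 mm too low. I'll go back up before gripping.

```bash
python3 -m handwheel '[{"delta_pos":[0,-3,-1],"yaw":0},{"delta_pos":[0,-3,-1],"yaw":0},{"delta_pos":[0,-3,-1],"yaw":0}]'
python3 -m handwheel '[{"delta_pos":[0,0,0],"yaw":0},{"delta_pos":[0,0,0],"yaw":0},{"delta_pos":[0,0,0],"yaw":0},{"delta_pos":[0,0,0],"yaw":0},{"delta_pos":[0,0,0],"yaw":0},{"delta_pos":[0,0,0],"yaw":0}]' 255
python3 - <<'E'
from h import *
s=robot.snapshot("wrist");o,p,Rm=obs()
draw(s,3,160,130,340,320,"pics/q.png",[(circ(p[:2],.019,.034),(0,255,0)),(circ(p[:2],.03,.008),(0,255,0)),(circ(p[:2],.014,.034),(0,255,0))])
print(p,rel([.4553,.0823,.16]).round(1))
E
```

```text
time: 20.0
tool_pos: [0.6319, -0.2334, 0.0118]
ee_rot: [-1.57, -0.0, -1.57]
wrist_force: [1.1, 0.5, -0.2]
width: 0.0598
time: 20.6
tool_pos: [0.6318, -0.2333, 0.0115]
ee_rot: [-1.571, -0.0, -1.57]
wrist_force: [-0.3, 0.6, 1.1]
width: 0.038
[ 0.63174363 -0.23327218  0.01145281] [-315.7 -148.5 -176.2]
```

View pics/q.png

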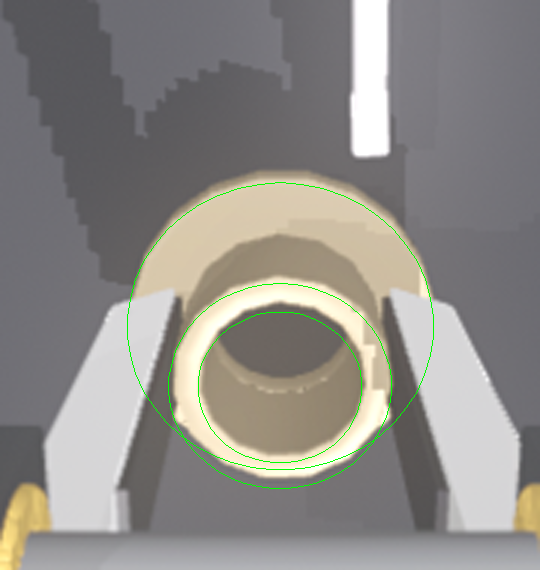

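```bash
python3 -m handwheel '[{"delta_pos":[0,-15,0],"yaw":0},{"delta_pos":[0,-45,0],"yaw":0},{"delta_pos":[0,-80,0],"yaw":0},{"delta_pos":[-20,-115,-11],"yaw":0},{"delta_pos":[-50,-143,-28],"yaw":0},{"delta_pos":[-85,-149,-47],"yaw":0},{"delta_pos":[-122,-149,-68],"yaw":0},{"delta_pos":[-160,-149,-89],"yaw":0},{"delta_pos":[-198,-149,-110],"yaw":0},{"delta_pos":[-235,-149,-131],"yaw":0},{"delta_pos":[-270,-149,-150],"yaw":0},{"delta_pos":[-295,-149,-164],"yaw":0}]'
python3 -m handwheel '[{"delta_pos":[-12,0,-7],"yaw":0},{"delta_pos":[-21,0,-12],"yaw":0},{"delta_pos":[-21,0,-12],"yaw":0},{"delta_pos":[-21,0,-12],"yaw":0}]'
python3 - <<'E'
from h import *
o,p,Rm=obs();print(p,o["width"],o["wrist_force"],rel([.4556,.0825,.16]).round(1))
st=np.array([.455,.0825]);a=p[:2];zb=p[2]-.0115
it=[(circ(st,.007,.12),(0,0,255)),(circ(st,.03,.09),(255,0,0)),(circ(a,.019,zb+.034),(0,255,0)),(circ(a,.014,zb+.034),(0,255,0)),(circ(a,.03,zb+.008),(0,255,0))]
draw(robot.snapshot("scene"),8,275,90,345,160,"pics/r_s.png",it)
draw(robot.snapshot("wrist"),3,140,100,360,290,"pics/r_w.png",it)
E
```

```text
time: 21.85
tool_pos: [0.4659, 0.0636, 0.1612]
ee_rot: [-1.571, 0.001, -1.569]
wrist_force: [-0.1, 0.0, -2.2]
width: 0.0379
time: 22.25
tool_pos: [0.4561, 0.0818, 0.1605]
ee_rot: [-1.57, -0.001, -1.571]
wrist_force: [0.4, -0.1, -2.5]
width: 0.0381
[0.45608235 0.08182226 0.16050963] 0.03811436449269744 [ 0.37042672 -0.06655584 -2.49664092] [-0.7  0.5 -0.5]
```

View pics/r_s.png

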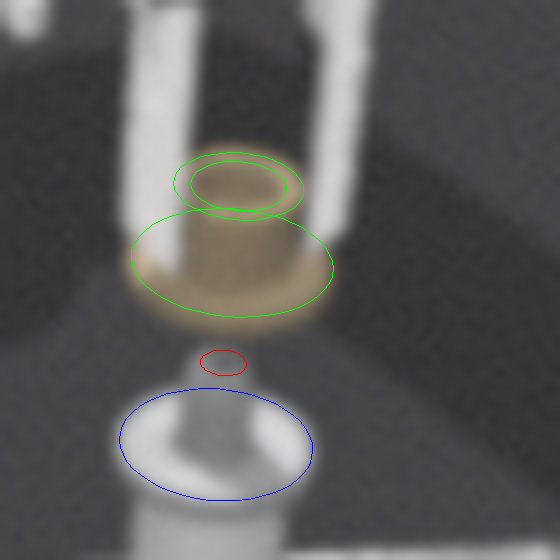

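View pics/r_w.png

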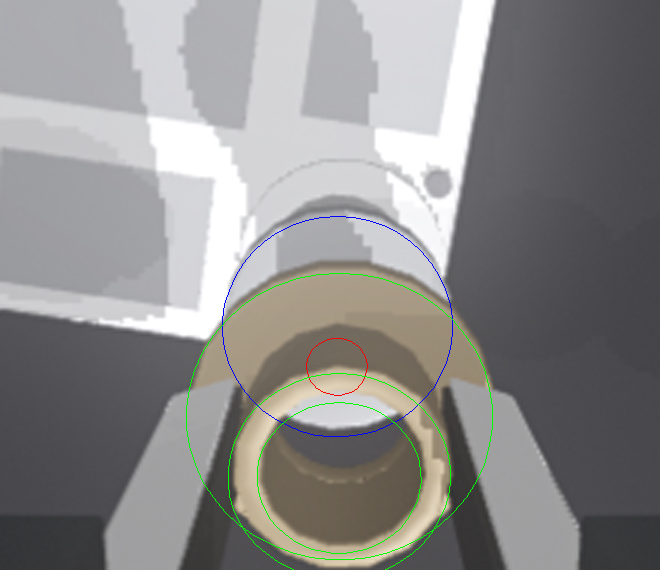

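In the scene crop the bushing's flange and bore sit over the stud within 1 mm, and the wrist crop agrees to about 1 mm. Lowering with a 0.5 mm correction.

```bash
python3 -m handwheel '[{"delta_pos":[0,6,-0.5],"yaw":0},{"delta_pos":[0,12,-0.5],"yaw":0},{"delta_pos":[0,18,-0.5],"yaw":0},{"delta_pos":[0,24,-0.5],"yaw":0},{"delta_pos":[0,29,-0.5],"yaw":0},{"delta_pos":[0,34,-0.5],"yaw":0},{"delta_pos":[0,39,-0.5],"yaw":0},{"delta_pos":[0,43,-0.5],"yaw":0},{"delta_pos":[0,46,-0.5],"yaw":0},{"delta_pos":[0,46,-0.5],"yaw":0}]'
python3 - <<'E'
from h import *
s=robot.snapshot("scene");crop(s["image"],250,80,350,190,5,"pics/u.png");o=robot.get_obs();print(o["wrist_force"],o["wrist_torque"],o["tool_pos"],o["width"])
E
```

```text
time: 23.35
tool_pos: [0.4547, 0.0826, 0.114]
ee_rot: [-1.572, -0.0, -1.57]
wrist_force: [0.4, 0.0, -2.4]
width: 0.0376
[-0.13561824 -0.71000203 -2.57538203] [-0.02152952 -0.01244132 -0.0001569 ] [0.45493543 0.0825908  0.11429276] 0.03794661914284188
```

View pics/u.png

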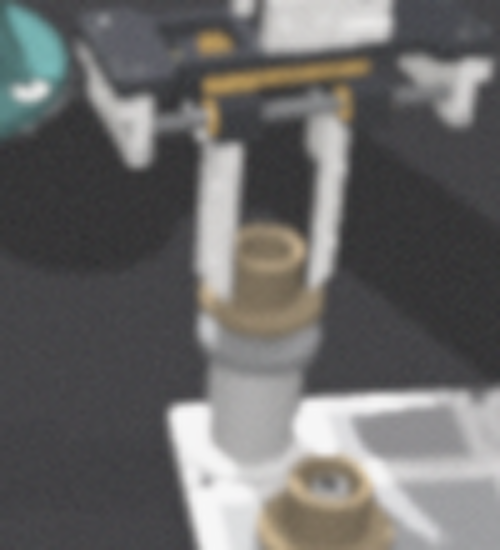

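Threaded. About 12.8 mm to go (seated TCP z ≈ 0.1015).

```bash
python3 -m handwheel '[{"delta_pos":[0,4,0],"yaw":0},{"delta_pos":[0,7,0],"yaw":0},{"delta_pos":[0,9,0],"yaw":0},{"delta_pos":[0,10.5,0],"yaw":0},{"delta_pos":[0,11,0],"yaw":0},{"delta_pos":[0,11,0],"yaw":0}]'
python3 -m handwheel '[{"delta_pos":[0,0.5,0],"yaw":0},{"delta_pos":[0,1,0],"yaw":0},{"delta_pos":[0,1,0],"yaw":0}]'
```

```text
time: 24.0
tool_pos: [0.455, 0.0826, 0.1034]
ee_rot: [-1.571, -0.0, -1.57]
wrist_force: [-0.2, 0.5, -3.1]
width: 0.0385
time: 24.3
tool_pos: [0.455, 0.0826, 0.1024]
ee_rot: [-1.571, -0.0, -1.57]
wrist_force: [-0.5, -0.9, -2.1]
width: 0.0382
```

```bash
python3 -m handwheel '[{"delta_pos":[0,0.5,0],"yaw":0},{"delta_pos":[0,1,0],"yaw":0},{"delta_pos":[0,1,0],"yaw":0}]'
```

```text
time: 24.6
tool_pos: [0.4551, 0.0826, 0.1014]
ee_rot: [-1.571, -0.0, -1.57]
wrist_force: [0.3, -0.2, -2.3]
width: 0.0379
```

```bash
python3 -m handwheel '[{"delta_pos":[0,0.5,0],"yaw":0},{"delta_pos":[0,1,0],"yaw":0},{"delta_pos":[0,1,0],"yaw":0}]'
```

```text
time: 24.9
tool_pos: [0.4553, 0.0826, 0.1014]
ee_rot: [-1.57, -0.0, -1.57]
wrist_force: [-1.9, -0.2, 4.2]
width: 0.038
```

Contact. Release and rise.

```bash
python3 -m handwheel '[{"delta_pos":[0,0,0],"yaw":0},{"delta_pos":[0,-1,0],"yaw":0},{"delta_pos":[0,-1,0],"yaw":0},{"delta_pos":[0,-1,0],"yaw":0},{"delta_pos":[0,-1,0],"yaw":0},{"delta_pos":[0,-1,0],"yaw":0}]' 0
python3 -m handwheel '[{"delta_pos":[0,-20,0],"yaw":0},{"delta_pos":[0,-60,0],"yaw":0},{"delta_pos":[0,-100,0],"yaw":0},{"delta_pos":[60,-120,0],"yaw":0},{"delta_pos":[120,-120,0],"yaw":0},{"delta_pos":[200,-120,-40],"yaw":0},{"delta_pos":[250,-120,-40],"yaw":0},{"delta_pos":[300,-120,-40],"yaw":0},{"delta_pos":[300,-120,-40],"yaw":0},{"delta_pos":[300,-120,-40],"yaw":0},{"delta_pos":[300,-120,-40],"yaw":0}]'
python3 - <<'E'
from h import *
o,p,Rm=obs();print(p,o["width"],o["wrist_force"])
s=robot.snapshot("scene");crop(s["image"],250,100,410,230,4.8,"pics/v_s.png")
t=robot.snapshot("top");cv2.imwrite("pics/v_t.png",t["image"][:,:,::-1]);crop(t["image"],120,130,260,260,5,"pics/v_t2.png")
E
```

```text
time: 25.5
tool_pos: [0.455, 0.0826, 0.1013]
ee_rot: [-1.571, -0.0, -1.57]
wrist_force: [-0.9, -0.2, 0.6]
width: 0.0825
time: 26.6
tool_pos: [0.4149, -0.2186, 0.2211]
ee_rot: [-1.571, 0.001, -1.573]
wrist_force: [0.0, 1.0, 0.5]
width: 0.094
[ 0.41485761 -0.21856767  0.22107114] 0.09399485772711078 [0.01046725 0.98398367 0.46336979]
```

View pics/v_s.png

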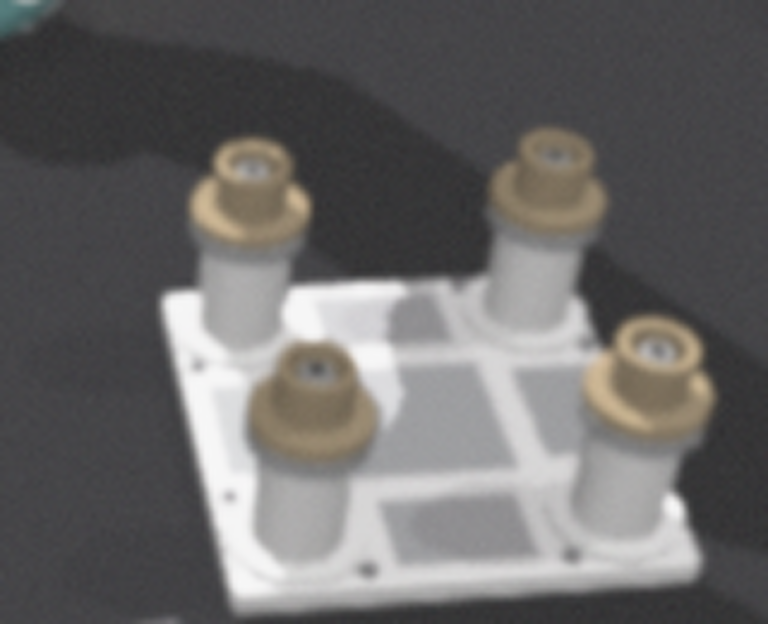

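View pics/v_t.png

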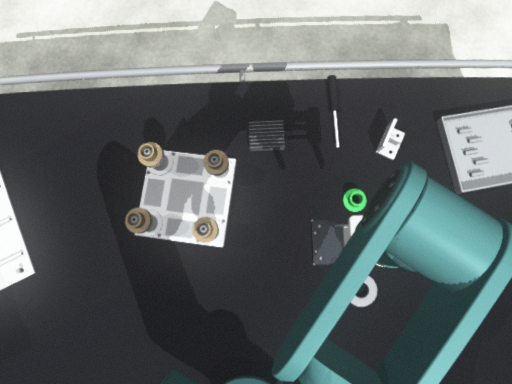

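The fourth stand-off now looks like the other three. In the top view the heatsink (267,135), screwdriver tip (338,146) and bracket (391,140) are where they started, and the gripper is well clear.

```bash
python3 -m handwheel '[{"delta_pos":[0,0,0],"yaw":0},{"delta_pos":[0,0,0],"yaw":0}]'
python3 - <<'E'
from bench import robot
print(robot.close_job())
E
```

```text
time: 26.9
tool_pos: [0.4157, -0.216, 0.2217]
ee_rot: [-1.57, -0.0, -1.567]
wrist_force: [0.2, 0.8, 0.4]
width: 0.094
the job is handed in; nothing more can be done
None
```

I threaded the spacer, then the smaller washer, then the bronze bushing (flange down) onto the bare stud. Each was lowered in the grip until about 4–6 N of contact showed at the expected height, then released. I handed the job in at about 27 s; it reports no verdict.

- **Last checks:** the scene and top pictures show the fourth stand-off upright and matching the other three. The heatsink, bracket and screwdriver appear unmoved by eye, and the gripper is open and clear of everything.
- **Disagreements:** the wrist and top cameras differed by about 2–4 mm on part positions. I relied on comparing part and stud within one view before each lowering, and all three parts threaded with no noticeable side force. I did not measure the final offsets from the stud axis numerically.
- **Slip:** one mistaken row lowered the tool 2.5 mm too far over the bushing before gripping. I corrected it before closing the fingers and saw no sign of contact.

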